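# Unstack engine parts into their welding nests

### The arm

A 6-joint arm with a two-finger parallel gripper is mounted at the origin on the work surface. World frame = base frame: x ahead of the robot, y to its left, z up, the work surface at z = 0. Lengths are in m, angles in rad, forces in N, time in s.
With the tool pointing down it reaches from about 0.35 to 0.775 m from the base axis. Payload 5.5 kg.
Tool frame: the origin (TCP) lies midway between the tips of the shut fingers; the grasp point (between the pads) lies 19 mm behind it; z points along the fingers, y is the line along which they close (so a half turn about z gives the same grasp; the last joint's range is limited). The gripper opens to 85 mm and grips with 20 to 120 N. Pads are 22 mm wide; open, the fingers measure 114 mm over their backs; the gripper's body (76 mm by 85 mm) begins 54 mm behind the grasp point. The pads swing forward as they close: fully open they stand 13 mm farther back than shut.
Start: joints at [1.077, 0.313, 0.046, 1.304, 0, 1.431], TCP at [0.199, 0.539, 0.231] pointing down, gripper open.
Joint ranges: [-2.76, 2.76], [-0.86, 1.69], [-1.03, 1.26], [-2.2, 2.34], [-1.47, 1.5], [-3.14, 3.14]. Speed limits (rad/s): [2.57, 2.57, 3.14, 3.14, 3.14, 3.14].

### API

Orientations are given as a unit quaternion [w, x, y, z].
In Python, from workcell import telemetry, imaging, env gives the robot as it stands. The module is installed in compiled form; this text tells all that it offers.
- The arm moves only by the tool step_arm, never from a script. Its argument "moves" is a list of rows, each a list of 3 entries, a list of its own where there are three numbers: the shift along the tool's x, y, z in mm, then the turn, a rotation vector about the tool's x, y, z in rad, then the finger opening in mm, from 0 to 85.4. A call has 1 to 8 rows; each row is the pose to reach, as a shift and turn from the pose commanded when the call began, along the tool's axes at that moment; what a row does not reach only later rows make up. A row lasts 1/12 s, in which the tool goes at most 41.7 mm and 7.16 degrees, less where a joint would pass 70% of its speed; a pose out of reach is approached as far as the arm can. A call with a gripper value outside its range is refused whole. The fingers move at their own pace and stop on an object; "grip_force" is the grip in N (left out, the last holds). Time passes only in rows, so rows that repeat a pose let the fingers close. It gives the time, the measured TCP pose, the force, the opening and the grip force at its end, in the units of the state.
- telemetry.get_state(): the state, without advancing time (a new reading comes with each control period).
- imaging.read_camera(name): name is "scene" or "top" or "wrist"; returns the picture (400x640x3 uint8, red, green, blue); there is no depth.
- imaging.camera_params(name): a dict with "camera_matrix" (3x3 intrinsics, pixels), "pose" (4x4, takes a point from camera to world coordinates). Camera axes: x right, y up, looking along -z (the intrinsics and any distortion apply to the point x, -y, -z); pixel columns grow to the right and rows downward; lengths in m; the calibration is good to about 2 mm. A picture is of the moment at which its call begins: read the wrist's pose just before it. camera_params takes no time and is no camera call; for the wrist camera it gives the pose at the moment of the call.
- env.hand_in(): hands the job in; it is judged then, once.
The state is a dict: "clock": time; "joint_pos": joint angles; "qvel": joint speeds; "tau": joint torques, N m; "tcp_pos": TCP position; "orientation": TCP orientation; "wrist_force": force on the tool from outside, world axes, zero at the start; "ft_torque": the same for the moment, N m; "finger_gap": finger opening in m; "grip_force": force on a finger pad.
Only numpy, scipy, OpenCV 4.12 (cv2) and the standard library are available. Lean on these libraries where they do the work, as an engineer would, in place of code of your own. Each camera call takes 0.05 s, during which the arm holds its last target. There are 200 camera calls.

### The job

Take apart the stack of four metal engine parts and set each one down, lying flat, in the middle of the empty black nest that has its outline: the square block in the square nest, the round pulley in the round one, the hexagonal cap in the hexagonal one, and the oblong flange in the oblong one, turned to lie along it. Do not drop the parts or tip them over, and leave the round tin and the spark plug where they are.

Things in the scene. Friction and masses are not known exactly. Their poses are not given: they have to be found in the camera images.
- block_mid (a point): Square aluminium block with a dark bore, 28 x 28 mm, 26 mm high, loose, about 90 g: the top of the stack at the start (order from the bench up: flange, hexagonal cap, pulley, block, each simply resting on the one below, a few mm off-centre and turned a little). The point is its centre, 13 mm above its underside; z is up. x and y are square to its sides.
- pulley_mid (a point): Round grooved steel pulley with smooth sides for gripping, 44 mm across, 26 mm high, loose, about 220 g, on the hexagonal cap under the block. The point is its centre, 13 mm above its underside; z is up. 
- hexcap_mid (a point): Hexagonal steel cap, 56 mm across the flats (65 mm across the corners), 26 mm high, loose, about 350 g, on the flange under the pulley. The point is its centre, 13 mm above its underside; z is up. y points square out of a flat, x at a corner; other flats every 60 degrees.
- flange_mid (a point): Oblong aluminium flange plate, 104 mm along its x, 64 mm along its y, 26 mm high, loose, about 420 g: the bottom of the stack, on the bench. The point is its centre, 13 mm above its underside; z is up. 
- nest_block_floor (a point): Empty black square nest with a low rim, 44 x 44 mm inside, 52 mm outside. Fixed, shuffled among the places on the bench. The point is the centre of its inner floor, 4 mm above the bench; x and y run along the bench and turn with the nest, z is up. The rim is 4 mm thick and rises 5 mm above the floor (9 mm above the bench). x and y are square to its sides.
- nest_pulley_floor (a point): Empty black round nest with a low rim, 60 mm across inside, 68 mm outside. Fixed, shuffled among the places on the bench. The point is the centre of its inner floor, 4 mm above the bench; x and y run along the bench and turn with the nest, z is up. The rim is 4 mm thick and rises 5 mm above the floor (9 mm above the bench). 
- nest_hexcap_floor (a point): Empty black hexagonal nest with a low rim, 72 mm across the flats inside, 80 mm outside. Fixed, shuffled among the places on the bench. The point is the centre of its inner floor, 4 mm above the bench; x and y run along the bench and turn with the nest, z is up. The rim is 4 mm thick and rises 5 mm above the floor (9 mm above the bench). y points square at a side, x at a corner.
- nest_flange_floor (a point): Empty black oblong nest with a low rim, 120 mm along its x and 80 mm along its y inside, 128 x 88 mm outside. Fixed, shuffled among the places on the bench. The point is the centre of its inner floor, 4 mm above the bench; x and y run along the bench and turn with the nest, z is up. The rim is 4 mm thick and rises 5 mm above the floor (9 mm above the bench). 
- tin_mid (a point): Round flat steel tin with a white lid, 65 mm across, 24 mm high, loose, standing among the nests: not to be shifted. The point is its centre, 12 mm above the bench.
- plug_mid (a point): Spark plug lying on the bench, about 72 mm long (from 28 mm behind to 44 mm ahead of the point along its x) and 21 mm across, loose: not to be shifted. The point is the middle of its hexagon, 10.5 mm above the bench.
Mind the look-alikes: they are no part of the job. Of the things like the part that bears flange_mid, leave any that is blue; of the rest the smaller one is meant. Leave any pink look-alike of the part that bears nest_block_floor alone.

How it is judged:
By the outcome, as a careful person would: the job done as asked, in the order asked, and still so for the second after the job is handed in, with the robot touching nothing.
It also fails if it takes over 120 s, if anything falls off the work surface, if the arm or the gripper's body presses on something with over 40 N, if the wrist force passes 120 N, or if a joint passes its speed limit or range.

## Working session

There is one attempt and no reset: what is moved stays moved. The work goes in short steps, Python scripts to look and compute and a tool call to move; the robot and the scene stay as the last step left them, time stands still between calls to the robot, and variables do not carry over. Pictures are saved under pics/ and viewed, at most 14 in all, crops included, and the job is handed in when it is done.

Besides the shell and the picture viewer there is one more tool, called as name(argument=value, ...) on one line, values as JSON. step_arm: Moves the arm, as the interface text tells. Its arguments: {"type":"object","properties":{"moves":{"type":"array"},"grip_force":{"type":"number"}},"required":["moves"]}

```bash
mkdir -p pics; python3 - <<'E'
from workcell import telemetry, imaging
import cv2
s=telemetry.get_state();print(s['tcp_pos'],s['orientation'],s['wrist_force'],s['finger_gap'])
for n in('top','scene'):
    cv2.imwrite(f'pics/{n}0.png',imaging.read_camera(n)[:,:,::-1]);p=imaging.camera_params(n);print(n,p['camera_matrix'],p['pose'].round(4),p.keys())
p=imaging.camera_params('wrist');print(p['camera_matrix'],p['pose'].round(4))
E
```

```text
[0.19898652 0.5389211  0.2304076 ] [-2.85684086e-04  1.75974697e-01  9.84394261e-01 -8.74268349e-04] [ 0.13256516 -0.45737124 -0.38736125] 0.08524973970393387
top [[415.27688657   0.         322.90229369]
 [  0.         415.27688657 193.68736514]
 [  0.           0.           1.        ]] [[-0.0088  0.9982 -0.0599  0.4652]
 [-0.9995 -0.0105 -0.029  -0.0171]
 [-0.0296  0.0596  0.9978  0.9863]
 [ 0.      0.      0.      1.    ]] dict_keys(['camera_matrix', 'pose'])
scene [[387.17939386   0.         312.99866685]
 [  0.         387.17939386 203.97908756]
 [  0.           0.           1.        ]] [[ 0.2237 -0.6689  0.7089  1.169 ]
 [ 0.9746  0.1635 -0.1533 -0.1467]
 [-0.0133  0.7252  0.6884  0.7186]
 [ 0.      0.      0.      1.    ]] dict_keys(['camera_matrix', 'pose'])
[[276.85487485   0.         316.82217561]
 [  0.         276.85487485 197.48605384]
 [  0.           0.           1.        ]] [[ 0.3456 -0.9005 -0.264   0.1326]
 [ 0.9384  0.3312  0.0985  0.5638]
 [-0.0013 -0.2818  0.9595  0.3737]
 [ 0.      0.      0.      1.    ]]
```

View pics/top0.png

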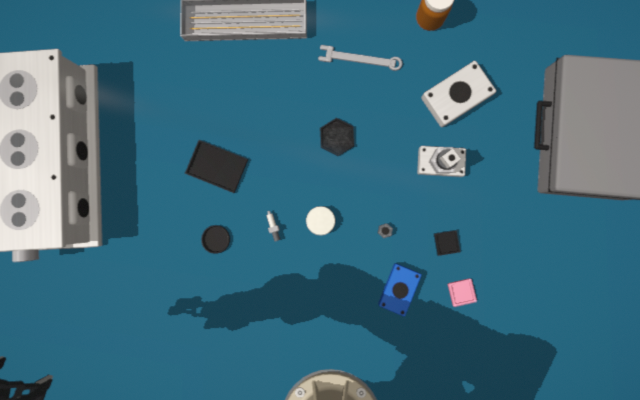

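View pics/scene0.png

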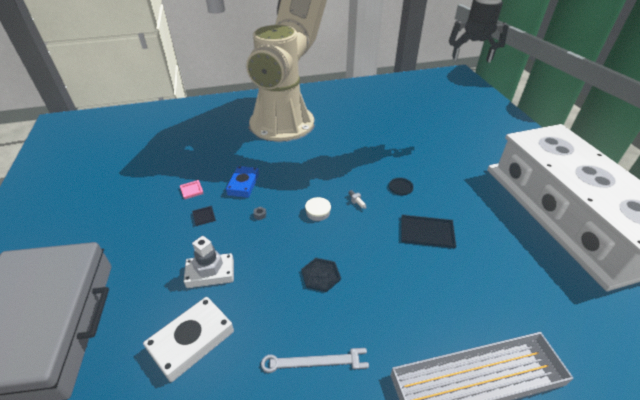

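```bash
cat > h.py <<'E'
import numpy as np, cv2
from workcell import telemetry, imaging
from scipy.spatial.transform import Rotation as Ro
def ray(p,px,z):
    """pixels (N,2) -> world points on plane z"""
    K,T=p['camera_matrix'],p['pose']
    px=np.atleast_2d(px).astype(float)
    d=np.c_[(px[:,0]-K[0,2])/K[0,0],-(px[:,1]-K[1,2])/K[1,1],-np.ones(len(px))]@T[:3,:3].T
    return T[:3,3]+d*((z-T[2,3])/d[:,2])[:,None]
def proj(p,X):
    K,T=p['camera_matrix'],p['pose']
    c=(np.atleast_2d(X)-T[:3,3])@T[:3,:3]
    return np.c_[K[0,0]*c[:,0]/-c[:,2]+K[0,2],-K[1,1]*c[:,1]/-c[:,2]+K[1,2]]
def rect(pts):
    """minAreaRect in mm: centre, size (long, short), yaw of long side in deg"""
    (cx,cy),(w,h),a=cv2.minAreaRect((pts[:,:2]*1000).astype(np.float32))
    if w<h: w,h,a=h,w,a+90
    return np.round([cx,cy,w,h,(a+90)%180-90],1)
def pose():
    s=telemetry.get_state();q=s['orientation'];return s['tcp_pos'],Ro.from_quat(np.r_[q[1:],q[0]]),s
def go(xyz_mm,yaw_deg=None):
    """tool-frame shift (mm) and turn to reach TCP xyz, tool y-axis (closing line) at world angle yaw_deg mod 180"""
    t,R,s=pose()
    def down(a): 
        a=np.radians(a); y=np.array([np.cos(a),np.sin(a),0]); z=np.array([0,0,-1.]); return Ro.from_matrix(np.c_[np.cross(y,z),y,z])
    c=R.as_matrix()[:,1]; cur=np.degrees(np.arctan2(c[1],c[0]))
    a=cur if yaw_deg is None else cur+(yaw_deg-cur+90)%180-90
    print('yaw now %.1f'%cur,'j6 %.2f'%s['joint_pos'][5],'tcp',(t*1000).round(1),'SHIFT',R.inv().apply(np.array(xyz_mm)-t*1000).round(1),'TURN',(R.inv()*down(a)).as_rotvec().round(3))
E
python3 - <<'E'
from h import *
im=imaging.read_camera('top');p=imaging.camera_params('top')
m=(im.max(2)<60).astype(np.uint8)*255
g=cv2.cvtColor(im,cv2.COLOR_RGB2GRAY)
for n,(u,v) in dict(flange=(218,166),hex=(338,137),pulley=(216,239),block=(447,243)).items():
    w=34;sub=im[v-w:v+w,u-w:u+w].max(2)
    m=(sub<70).astype(np.uint8)
    cs,_=cv2.findContours(m,cv2.RETR_EXTERNAL,cv2.CHAIN_APPROX_NONE)
    c=max(cs,key=cv2.contourArea)[:,0]+[u-w,v-w]
    c=cv2.convexHull(c)[:,0]
    W=ray(p,c,.006)
    print(n,rect(W),cv2.minEnclosingCircle((W[:,:2]*1000).astype(np.float32)))
    if n=='hex':
        print(cv2.approxPolyDP((W[:,:2]*1000).astype(np.float32)[:,None],6,True)[:,0])
# stack
sub=im[130:190,405:480];m=((sub.min(2)>110)).astype(np.uint8)
cs,_=cv2.findContours(m,cv2.RETR_EXTERNAL,cv2.CHAIN_APPROX_NONE);c=max(cs,key=cv2.contourArea)[:,0]+[405,130]
print('stack',rect(ray(p,c,.026)), 'blocktop',ray(p,[452,156],.104))
for n,px in dict(tin=(320,221),plug=(275,228)).items(): print(n,ray(p,px,.015))
go([440,-150,260],45)
cv2.imwrite('pics/st.png',np.hstack([cv2.resize(im[130:190,405:480],None,fx=5,fy=5),cv2.resize(imaging.read_camera('scene')[225:300,170:250],(400,300))])[:,:,::-1])
E
```

```text
flange [593.4 265.5 130.4  87.3  67.8] ((592.0353393554688, 264.5044860839844), 76.12390899658203)
hex [ 6.604e+02 -2.450e+01  8.430e+01  7.850e+01 -5.000e-01] ((660.0899047851562, -24.390653610229492), 44.37449264526367)
[[702.42706  -28.64066 ]
 [682.58624  -61.77101 ]
 [639.271    -63.57804 ]
 [618.28766  -20.5819  ]
 [635.533     12.569295]
 [681.3411    14.564094]]
pulley [419.3 265.7  67.   61.3  89.6] ((419.727783203125, 265.9040222167969), 34.11381912231445)
block [ 407.5 -276.3   53.4   50.9  -81.4] ((407.4328308105469, -276.47412109375), 34.114845275878906)
stack [ 596.5 -263.1  108.6   66.3   85.9] blocktop [[ 0.59542171 -0.26612589  0.104     ]]
tin [[0.45973291 0.01847402 0.015     ]]
plug [[0.44428843 0.12400443 0.015     ]]
yaw now 69.7 j6 1.43 tcp [199.1 539.  230.6] SHIFT [-464.8 -562.9  -28.7] TURN [-0.001  0.     0.432]
```

View pics/st.png

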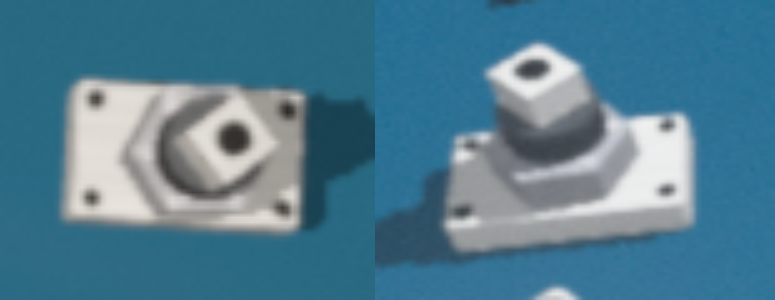

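step_arm(moves=[[[-60,-56,-2],[0,0,0],85],[[-120,-112,-4],[0,0,0],85],[[-180,-168,-6],[0,0,0],85],[[-240,-224,-8],[0,0,0],85],[[-270,-257,-10],[0,0,0],85],[[-299,-286,-12],[0,0,0],85],[[-328,-314,-14],[0,0,0],85],[[-328,-314,-14],[0,0,0],85]])

```text
clock: 0.87
tcp_pos: [0.3462, 0.2385, 0.2411]
orientation: [0.0, 0.176, 0.984, 0.0]
wrist_force: [1.3, 0.3, 0.4]
finger_gap: 0.0848
grip_force: 0.0
```

step_arm(moves=[[[-30,-28,0],[0,0,0],85],[[-60,-56,0],[0,0,0],85],[[-90,-84,0],[0,0,0],85],[[-120,-112,0],[0,0,0],85],[[-150,-140,0],[0,0,0],85],[[-180,-168,0],[0,0,0],85],[[-210,-196,0],[0,0,0],85],[[-240,-224,0],[0,0,0],85]])

```text
clock: 1.53
tcp_pos: [0.4939, -0.0551, 0.2409]
orientation: [0.0, 0.176, 0.984, 0.0]
wrist_force: [1.2, 1.2, -0.2]
finger_gap: 0.0847
grip_force: 0.0
```

```bash
python3 -c "
from h import *
go([592,-265,250],45)"
```

```text
yaw now 69.7 j6 0.08 tcp [493.9 -55.1 240.9] SHIFT [-164.8 -162.8   -9.1] TURN [0.    0.    0.431]
```

step_arm(moves=[[[-28,-28,-2],[0,0,0.08],85],[[-56,-56,-4],[0,0,0.16],85],[[-84,-84,-6],[0,0,0.24],85],[[-112,-112,-8],[0,0,0.32],85],[[-140,-140,-9],[0,0,0.4],85],[[-165,-163,-9],[0,0,0.43],85],[[-165,-163,-9],[0,0,0.43],85],[[-165,-163,-9],[0,0,0.43],85]])

```text
clock: 2.2
tcp_pos: [0.5918, -0.2648, 0.248]
orientation: [-0.001, 0.383, 0.924, 0.0]
wrist_force: [0.7, 0.1, -0.1]
finger_gap: 0.0851
grip_force: 0.0
```

```bash
python3 - <<'E'
from h import *
p=imaging.camera_params('wrist');im=imaging.read_camera('wrist')
cv2.imwrite('pics/w1.png',im[:,:,::-1]); np.save('w1.npy',im)
go([592,-265,250],45); print(proj(p,[[.592,-.265,.104],[.407,-.276,.006]]),p['pose'].round(4).tolist())
E
```

```text
yaw now 45.0 j6 0.24 tcp [ 591.4 -263.3  248.8] SHIFT [-1.6 -0.8 -1.2] TURN [-0.    -0.002  0.001]
[[316.38431267 186.09271577]
 [208.50458256  74.62724124]] [[0.7069, -0.6791, -0.1978, 0.5421], [0.7073, 0.6788, 0.1974, -0.2145], [0.0003, -0.2795, 0.9602, 0.3914], [0.0, 0.0, 0.0, 1.0]]
```

View pics/w1.png

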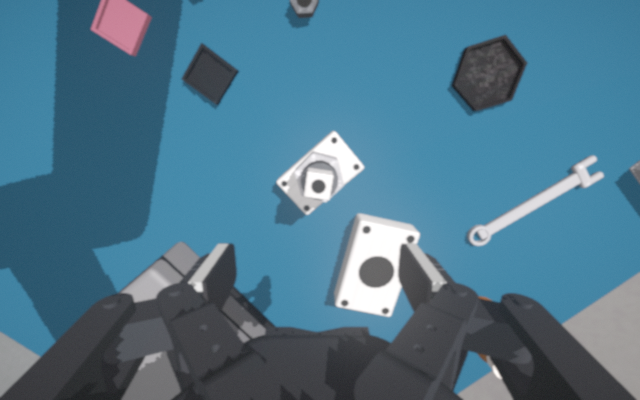

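```bash
python3 - <<'E'
from h import *
im=np.load('w1.npy');c=cv2.resize(im[125:222,270:370],None,fx=6,fy=6,interpolation=cv2.INTER_CUBIC)
cv2.imwrite('pics/w1c.png',c[:,:,::-1])
E
```

```text
(no output)
```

View pics/w1c.png

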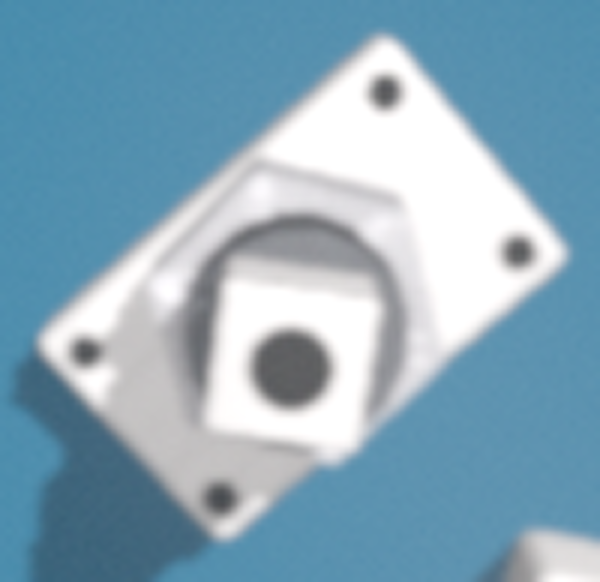

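```bash
cat > m1.py <<'E'
from h import *
p=imaging.camera_params('wrist')
f=lambda a,z:ray(p,np.array(a)/6+[270,125]-0.4,z)*1000
b=f([(222,280),(378,297),(355,458),(205,432)],.104);print('block',rect(b),b.mean(0),'bore',f([(290,368)],.104))
c=f([(188,330),(300,213),(408,330),(298,322)],.078);print('pulley',c[:,:2].round(1).tolist())
h=f([(258,165),(403,197),(440,330),(150,290)],.052);print('hex',h[:,:2].round(1).tolist())
fl=f([(385,32),(572,255),(222,545),(37,340)],.026);print('fl',rect(fl),fl.mean(0))
ho=f([(385,91),(517,251),(220,497),(85,352)],.026);print('holes',rect(ho),ho.mean(0))
E
python3 m1.py; python3 -c "
from h import *
go([592,-265,250],45)"
```

```text
block [ 5.929481e+05 -2.625742e+05  2.989650e+04  2.763330e+04 -5.200000e+01] [ 592.79477257 -262.33368283  104.        ] bore [[ 592.81562813 -262.35660781  104.        ]]
pulley [[578.2, -275.4], [577.3, -244.1], [608.2, -245.3], [592.0, -259.3]]
hex [[567.3, -245.9], [592.8, -229.5], [618.4, -243.2], [569.7, -280.1]]
fl [ 5.971001e+05 -2.628521e+05  1.042025e+05  6.423460e+04  8.620000e+01] [ 597.14353961 -262.63155017   26.        ]
holes [ 5.973313e+05 -2.633475e+05  8.846900e+04  4.599780e+04  8.600000e+01] [ 597.28930499 -263.36297262   26.        ]
yaw now 45.0 j6 0.24 tcp [ 591.4 -263.3  248.8] SHIFT [-1.6 -0.8 -1.2] TURN [-0.    -0.002  0.001]
```

```bash
python3 -c "
from h import *
go([593,-262.5,125],38);go([593,-262.5,86],38)"
```

```text
yaw now 45.0 j6 0.24 tcp [ 591.4 -263.3  248.8] SHIFT [ -0.8   1.7 123.8] TURN [-0.    -0.002  0.123]
yaw now 45.0 j6 0.24 tcp [ 591.4 -263.3  248.8] SHIFT [ -0.9   1.7 162.8] TURN [-0.    -0.002  0.123]
```

step_arm(moves=[[[-1,2,35],[0,0,0.06],60],[[-1,2,70],[0,0,0.12],60],[[-1,2,100],[0,0,0.123],60],[[-1,2,124],[0,0,0.123],60],[[-1,2,124],[0,0,0.123],60],[[-1,2,124],[0,0,0.123],60]])

```text
clock: 2.75
tcp_pos: [0.5927, -0.2602, 0.1255]
orientation: [-0.002, 0.437, 0.899, 0.0]
wrist_force: [0.4, -0.1, 0.4]
finger_gap: 0.0602
grip_force: 0.0
```

```bash
python3 - <<'E'
from h import *
go([593,-262.5,86],38)
p=imaging.camera_params('wrist');im=imaging.read_camera('wrist')
go([593,-262.5,86],38)
cv2.imwrite('pics/w2.png',im[:,:,::-1]); print(proj(p,[[.593,-.2625,.104]]))
E
```

```text
yaw now 38.1 j6 0.37 tcp [ 592.7 -260.2  125.5] SHIFT [-2.1 -1.1 39.5] TURN [-0.001 -0.003  0.003]
yaw now 38.1 j6 0.37 tcp [ 594.1 -261.3  127.4] SHIFT [-0.3 -1.6 41.4] TURN [0.    0.001 0.002]
[[314.30599406 234.27102062]]
```

View pics/w2.png

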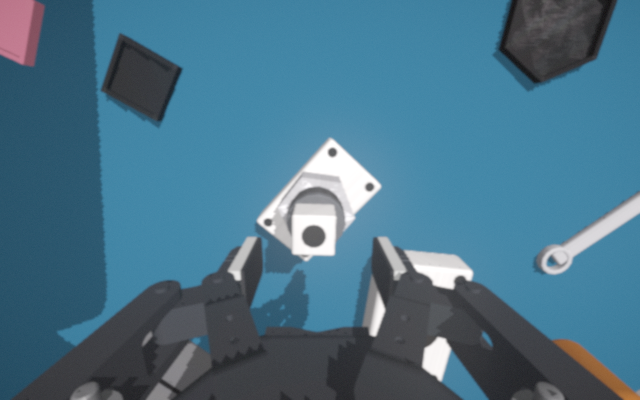

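step_arm(moves=[[[-1,-1,15],[0,0,0],60],[[-1,-1,30],[0,0,0],60],[[-1,-1,40],[0,0,0],60],[[-1,-1,40],[0,0,0],40],[[-1,-1,40],[0,0,0],26],[[-1,-1,40],[0,0,0],20],[[-1,-1,40],[0,0,0],20],[[-1,-1,40],[0,0,0],20]], grip_force=40)

```text
clock: 3.47
tcp_pos: [0.5948, -0.2642, 0.0877]
orientation: [0.001, 0.438, 0.899, 0.0]
wrist_force: [-1.3, 1.0, 4.8]
finger_gap: 0.0272
grip_force: 40.2
```

step_arm(moves=[[[0,0,0],[0,0,0],20],[[0,0,0],[0,0,0],20],[[0,0,-5],[0,0,0],20],[[0,0,-20],[0,0,0],20],[[0,0,-50],[0,0,0],20],[[0,0,-70],[0,0,0],20],[[0,0,-70],[0,0,0],20]])

```text
clock: 4.05
tcp_pos: [0.596, -0.265, 0.1611]
orientation: [0.004, 0.438, 0.899, -0.0]
wrist_force: [1.1, -0.4, -1.3]
finger_gap: 0.0275
grip_force: 39.6
```

```bash
python3 - <<'E'
from h import *
p=imaging.camera_params('wrist');im=imaging.read_camera('wrist')
go([407.5,-276.5,100],9)
cv2.imwrite('pics/w3.png',im[:,:,::-1]); print(proj(p,[[.407,-.276,.009]]))
np.save('w3.npy',im)
def seg(u,v,w,thr=55):
    m=(im[v-w:v+w,u-w:u+w].max(2)<thr).astype(np.uint8)
    cs,_=cv2.findContours(m,cv2.RETR_EXTERNAL,cv2.CHAIN_APPROX_NONE);c=max(cs,key=cv2.contourArea)
    return cv2.convexHull(c)[:,0]+[u-w,v-w]
u,v=proj(p,[[.407,-.276,.009]])[0].astype(int)
for t in(45,60,75): print(rect(ray(p,seg(u,v,60,t),.008)))
E
```

```text
yaw now 38.0 j6 0.37 tcp [ 595.2 -264.6  158.7] SHIFT [ 106.6 -155.3   57.9] TURN [0.003 0.004 0.507]
[[157.16881323  75.82156143]]
[ 386.6 -278.    42.1    3.1  -83.8]
[ 404.5 -276.4   49.    44.2  -85.5]
[ 409.2 -274.9   54.    50.7    8.3]
```

View pics/w3.png

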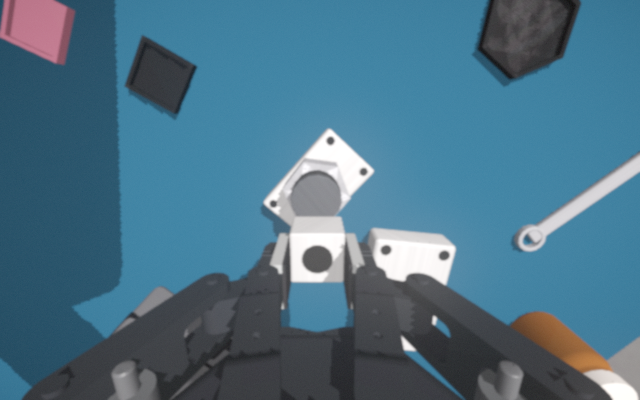

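```bash
python3 - <<'E'
from h import *
p=imaging.camera_params('wrist');t,R,s=pose()
w=ray(p,[317,259],t[2]+.0175)[0]; print('offset tool mm',R.inv().apply(w-t)*1000)
c=ray(p,[(147,37),(197,68),(177,115),(125,86)],.009);print(rect(c),c.mean(0))
E
```

```text
offset tool mm [  1.6921267    0.5609035  -17.50703792]
[ 410.2 -273.4   54.4   51.7    7.7] [ 0.41101246 -0.2734134   0.009     ]
```

step_arm(moves=[[[18,-26,0],[0,0,0.09],20],[[36,-52,0],[0,0,0.18],20],[[54,-78,0],[0,0,0.27],20],[[72,-104,10],[0,0,0.36],20],[[90,-130,40],[0,0,0.45],20],[[105,-153,70],[0,0,0.5],20],[[105,-153,98],[0,0,0.5],20],[[105,-153,98],[0,0,0.5],20]])

```text
clock: 4.77
tcp_pos: [0.4029, -0.2714, 0.052]
orientation: [-0.006, 0.648, 0.762, 0.0]
wrist_force: [0.2, 0.1, -1.1]
finger_gap: 0.0273
grip_force: 39.8
```

```bash
python3 - <<'E'
from h import *
p=imaging.camera_params('wrist');t,R,s=pose();im=imaging.read_camera('wrist')
go([409,-276.5,14],8)
cv2.imwrite('pics/w4.png',im[:,:,::-1]); print(proj(p,[[.409,-.275,.009]]))
E
```

```text
yaw now 9.3 j6 0.65 tcp [ 405.4 -272.9   54.8] SHIFT [-4.5  3.2 40.7] TURN [-0.005 -0.006  0.023]
[[323.84313963 226.30843745]]
```

View pics/w4.png

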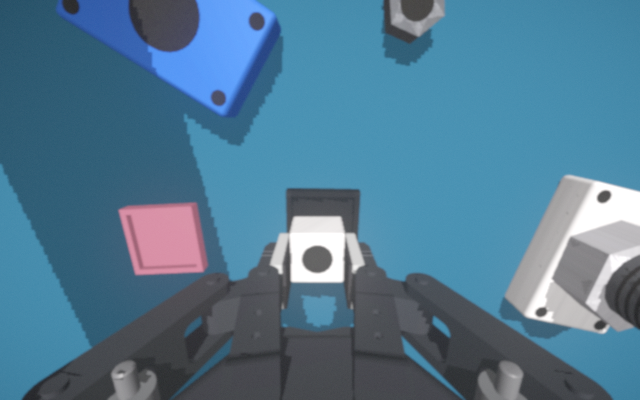

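```bash
python3 - <<'E'
from h import *
p=imaging.camera_params('wrist');t,R,s=pose()
a=ray(p,[(287,189.5),(359,190)],.009); e=a[1]-a[0]; n=np.array([e[1],-e[0],0])/np.linalg.norm(e[:2])
m=a.mean(0); d=n if n@(t-m)>0 else -n
print(a*1000,np.linalg.norm(e)*1000,np.degrees(np.arctan2(e[1],e[0])),'centre',(m+d*.026)*1000)
go([408,-276.5,14],9);go([408,-276.5,14],9)
E
```

```text
[[ 381.4523667  -254.53376625    9.        ]
 [ 431.64516993 -246.54610626    9.        ]] 50.824405630183925 9.042200763656972 centre [ 410.63497763 -276.21683041    9.        ]
yaw now 9.3 j6 0.65 tcp [ 405.4 -272.9   54.8] SHIFT [-4.3  2.2 40.8] TURN [-0.005 -0.007  0.006]
yaw now 9.3 j6 0.65 tcp [ 405.4 -272.9   54.8] SHIFT [-4.3  2.2 40.8] TURN [-0.005 -0.007  0.006]
```

step_arm(moves=[[[0,0,0],[0,0,0],20],[[0,0,0],[0,0,0],20],[[0,0,0],[0,0,0],20],[[0,0,0],[0,0,0],20]])

```text
clock: 5.15
tcp_pos: [0.4102, -0.2762, 0.0593]
orientation: [0.001, 0.646, 0.763, 0.0]
wrist_force: [-0.5, 0.2, -1.3]
finger_gap: 0.0271
grip_force: 39.9
```

```bash
python3 - <<'E'
from h import *
go([409.5,-277.5,14],9)
E
```

```text
yaw now 9.5 j6 0.65 tcp [ 410.2 -276.2   59.3] SHIFT [-1.1 -1.  45.3] TURN [0.002 0.002 0.008]
```

step_arm(moves=[[[-1,-1,15],[0,0,0],20],[[-1,-1,30],[0,0,0],20],[[-1,-1,38],[0,0,0],20],[[-1,-1,42],[0,0,0],20],[[-1,-1,44],[0,0,0],20],[[-1,-1,45],[0,0,0],20],[[-1,-1,45],[0,0,0],20],[[-1,-1,45],[0,0,0],20]])

```text
clock: 5.82
tcp_pos: [0.4083, -0.2768, 0.0137]
orientation: [0.001, 0.647, 0.763, 0.0]
wrist_force: [-1.1, 1.2, 2.8]
finger_gap: 0.0272
grip_force: 40.3
```

```bash
python3 - <<'E'
from h import *
p=imaging.camera_params('wrist');t,R,s=pose();im=imaging.read_camera('wrist')
go([409.5,-277.5,12.5],9);print(s['wrist_force'])
cv2.imwrite('pics/w5.png',im[150:300,200:440,::-1].repeat(2,0).repeat(2,1))
E
```

```text
yaw now 9.4 j6 0.65 tcp [ 408.3 -276.9   13.7] SHIFT [-0.8  1.1  1.2] TURN [0.001 0.001 0.007]
[-1.08338695  1.19077949  2.77781808]
```

View pics/w5.png

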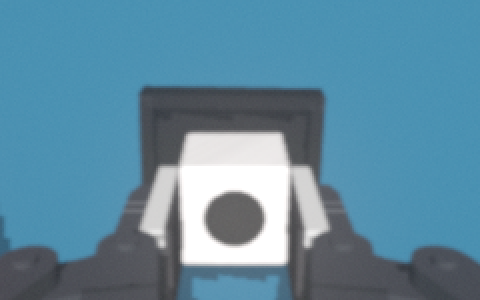

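```bash
python3 - <<'E'
from h import *
p=imaging.camera_params('wrist');t,R,s=pose()
for px,z in(((317,216),.004),((316.5,194.2),.009),((317,258.7),.030)): print(R.inv().apply(ray(p,px,z)[0]-t)*1000)
print(s['wrist_force'],t)
E
```

```text
[15.14232885  0.77035779  9.66219481]
[29.83181578  0.46854633  4.64807091]
[  1.51317298   0.7487075  -16.32500906]
[-0.9472466   0.4331242   2.80073509] [ 0.40832719 -0.27685256  0.01367573]
```

step_arm(moves=[[[0,0,-2],[0,0,0],20],[[2.5,0,-2],[0,0,0],20],[[2.5,0,-1],[0,0,0],20],[[2.5,0,0.5],[0,0,0],20],[[2.5,0,1],[0,0,0],20],[[2.5,0,1],[0,0,0],20],[[2.5,0,1],[0,0,0],20]])

```text
clock: 6.45
tcp_pos: [0.4075, -0.2739, 0.0136]
orientation: [0.0, 0.647, 0.763, 0.0]
wrist_force: [-4.2, 3.5, 17.3]
finger_gap: 0.0267
grip_force: 42.2
```

step_arm(moves=[[[0,0,0],[0,0,0],27],[[0,0,0],[0,0,0],32],[[0,0,0],[0,0,0],38],[[0,0,-10],[0,0,0],42],[[0,0,-40],[0,0,0],60],[[0,0,-75],[0,0,0],70],[[0,0,-110],[0,0,0],70],[[0,0,-140],[0,0,0],70]])

```text
clock: 7.12
tcp_pos: [0.4074, -0.2741, 0.1545]
orientation: [0.0, 0.647, 0.763, 0.0]
wrist_force: [1.2, -0.8, 0.1]
finger_gap: 0.0701
grip_force: 0.0
```

step_arm(moves=[[[0,0,0],[0,0,0],70],[[0,0,0],[0,0,0],70],[[0,0,0],[0,0,0],70]])

```text
clock: 7.37
tcp_pos: [0.4071, -0.2738, 0.1517]
orientation: [-0.0, 0.647, 0.763, 0.0]
wrist_force: [-0.1, -0.1, -0.2]
finger_gap: 0.0698
grip_force: 0.0
```

```bash
python3 - <<'E'
from h import *
p=imaging.camera_params('wrist');t,R,s=pose();im=imaging.read_camera('wrist')
go([592,-260,150],25)
cv2.imwrite('pics/w6.png',im[:,:,::-1])
E
```

```text
yaw now 9.4 j6 0.65 tcp [ 406.7 -273.5  151. ] SHIFT [-17.  185.    0.7] TURN [-0.001 -0.002 -0.272]
```

View pics/w6.png

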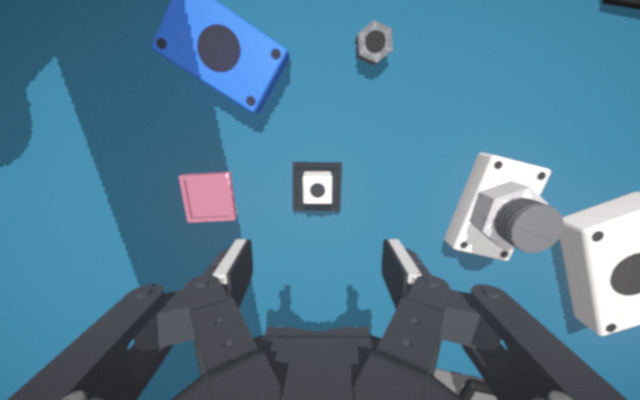

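step_arm(moves=[[[-3,31,0],[0,0,-0.06],75],[[-6,62,0],[0,0,-0.12],75],[[-9,93,0],[0,0,-0.18],75],[[-12,124,0],[0,0,-0.24],75],[[-15,155,0],[0,0,-0.27],75],[[-17,185,0],[0,0,-0.27],75],[[-17,185,0],[0,0,-0.27],75],[[-17,185,0],[0,0,-0.27],75]])

```text
clock: 8.08
tcp_pos: [0.5927, -0.2595, 0.1488]
orientation: [-0.002, 0.538, 0.843, -0.0]
wrist_force: [-0.1, -0.5, 0.1]
finger_gap: 0.075
grip_force: 0.0
```

step_arm(moves=[[[0,0,0],[0,0,0],75],[[0,0,0],[0,0,0],75],[[0,0,0],[0,0,0],75]])

```text
clock: 8.33
tcp_pos: [0.5914, -0.2606, 0.1517]
orientation: [-0.001, 0.539, 0.843, -0.0]
wrist_force: [0.3, 0.5, 0.1]
finger_gap: 0.0748
grip_force: 0.0
```

```bash
python3 - <<'E'
from h import *
p=imaging.camera_params('wrist');im=imaging.read_camera('wrist');np.save('w7.npy',im)
u,v=proj(p,[.592,-.259,.078])[0];C=p['pose'];dist=-((np.array([.592,-.259,.078])-C[:3,3])@C[:3,:3])[2]
r=p['camera_matrix'][0,0]*.022/dist;print(u,v,r)
x0,y0=int(u-70),int(v-70);c=cv2.resize(im[y0:y0+140,x0:x0+140],None,fx=4,fy=4,interpolation=cv2.INTER_CUBIC)
cv2.imwrite('pics/w7.png',c[:,:,::-1])
g=cv2.medianBlur(cv2.cvtColor(c,cv2.COLOR_RGB2GRAY),5)
H=cv2.HoughCircles(g,cv2.HOUGH_GRADIENT,1,20,param1=60,param2=15,minRadius=int(4*r*.9),maxRadius=int(4*r*1.1))
for h in H[0][:4]: print(h,r*4,ray(p,h[:2]/4+[x0,y0]-.4,.078)*1000)
go([592,-259,60],25)
E
```

```text
317.6777314278915 204.86238663106386 26.733379295435096
[286.5 299.5 104.3] 106.93351718174038 [[ 593.73038235 -261.65212739   78.        ]]
yaw now 24.8 j6 0.60 tcp [ 591.6 -260.8  152.1] SHIFT [ 1.4  1.1 92.1] TURN [-0.    -0.    -0.003]
```

View pics/w7.png

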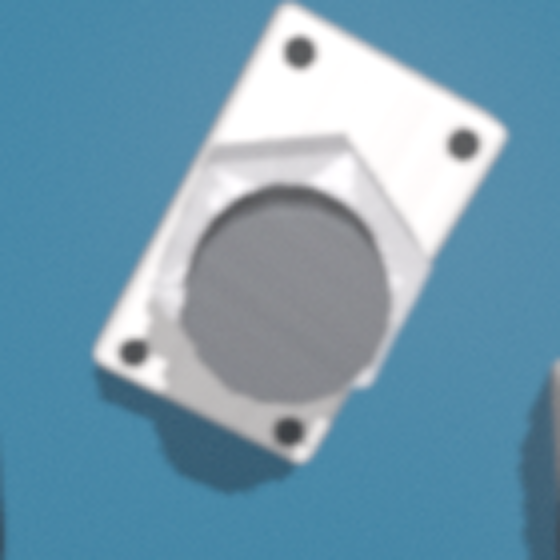

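step_arm(moves=[[[-1.7,1.5,20],[0,0,0],75],[[-1.7,1.5,45],[0,0,0],75],[[-1.7,1.5,65],[0,0,0],75],[[-1.7,1.5,80],[0,0,0],75],[[-1.7,1.5,90],[0,0,0],75],[[-1.7,1.5,94],[0,0,0],70],[[-1.7,1.5,94],[0,0,0],70],[[-1.7,1.5,94],[0,0,0],70]])

```text
clock: 9.05
tcp_pos: [0.595, -0.2619, 0.0588]
orientation: [0.001, 0.538, 0.843, 0.0]
wrist_force: [-0.1, 0.1, 0.1]
finger_gap: 0.07
grip_force: 0.0
```

step_arm(moves=[[[0,0,0],[0,0,0],65],[[0,0,0],[0,0,0],55],[[0,0,0],[0,0,0],48],[[0,0,0],[0,0,0],40],[[0,0,0],[0,0,0],36],[[0,0,0],[0,0,0],36],[[0,0,0],[0,0,0],36],[[0,0,0],[0,0,0],36]], grip_force=60)

```text
clock: 9.72
tcp_pos: [0.5953, -0.2619, 0.0592]
orientation: [0.001, 0.538, 0.843, -0.0]
wrist_force: [-1.3, -0.6, 4.8]
finger_gap: 0.0419
grip_force: 61.1
```

step_arm(moves=[[[0,0,-4],[0,0,0],36],[[0,0,-14],[0,0,0],36],[[0,0,-34],[0,0,0],36],[[0,0,-60],[0,0,0],36],[[0,0,-85],[0,0,0],36],[[0,0,-90],[0,0,0],36],[[0,0,-90],[0,0,0],36],[[0,0,-90],[0,0,0],36]])

```text
clock: 10.38
tcp_pos: [0.5945, -0.2613, 0.1472]
orientation: [-0.0, 0.538, 0.843, 0.0]
wrist_force: [0.2, -0.1, -3.1]
finger_gap: 0.042
grip_force: 61.1
```

```bash
python3 - <<'E'
from h import *
p=imaging.camera_params('wrist');im=imaging.read_camera('wrist');t,R,s=pose()
print(s['finger_gap'],s['wrist_force'])
u,v=proj(p,t+[0,0,.02])[0]
x0,y0=int(u-70),int(v-70);c=cv2.resize(im[y0:y0+140,x0:x0+140],None,fx=4,fy=4,interpolation=cv2.INTER_CUBIC)
cv2.imwrite('pics/w8.png',c[:,:,::-1])
g=cv2.medianBlur(cv2.cvtColor(c,cv2.COLOR_RGB2GRAY),5)
C=p['pose'];r=p['camera_matrix'][0,0]*.022/-((t+[0,0,.02]-C[:3,3])@C[:3,:3])[2]
H=cv2.HoughCircles(g,cv2.HOUGH_GRADIENT,1,20,param1=60,param2=15,minRadius=int(4*r*.9),maxRadius=int(4*r*1.1))
for h in H[0][:4]: print(h,r*4,R.inv().apply(ray(p,h[:2]/4+[x0,y0]-.4,t[2]+.020)[0]-t)*1000)
go([419.5,266,120],25); go([419.5,266,120],70)
E
```

```text
0.042197116585339596 [-0.47923883  0.56441068 -3.13972934]
[308.5 294.5 183.7] 175.24630373996234 [ -1.36839701   2.91719052 -20.00710869]
[290.5 264.5 190.3] 175.24630373996234 [  2.83328857   0.64933574 -19.99468679]
yaw now 24.9 j6 0.60 tcp [ 593.9 -261.   146.2] SHIFT [551.4  63.4  27.3] TURN [-0.001 -0.002 -0.002]
yaw now 24.9 j6 0.60 tcp [ 593.9 -261.   146.2] SHIFT [551.4  63.4  27.3] TURN [-0.    -0.003 -0.788]
```

step_arm(moves=[[[25,3,0],[0,0,0],36],[[62,7,0],[0,0,0],36],[[100,11,0],[0,0,0],36],[[138,16,0],[0,0,0],36],[[176,20,0],[0,0,0],36],[[214,25,0],[0,0,0],36],[[252,29,0],[0,0,0],36],[[290,33,0],[0,0,0],36]])

```text
clock: 11.1
tcp_pos: [0.5004, 0.0172, 0.1459]
orientation: [-0.002, 0.538, 0.843, -0.001]
wrist_force: [0.6, 0.1, -2.3]
finger_gap: 0.0417
grip_force: 61.2
```

step_arm(moves=[[[38,4,0],[0,0,0],36],[[76,8,0],[0,0,0],36],[[114,12,0],[0,0,0],36],[[152,17,10],[0,0,0],36],[[190,22,30],[0,0,0],36],[[225,26,50],[0,0,0],36],[[250,29,70],[0,0,0],36],[[261,30,80],[0,0,0],36]])

```text
clock: 11.77
tcp_pos: [0.4159, 0.2666, 0.064]
orientation: [-0.002, 0.537, 0.844, -0.002]
wrist_force: [-0.1, -0.3, -2.5]
finger_gap: 0.042
grip_force: 61.3
```

step_arm(moves=[[[0,0,0],[0,0,0],36],[[0,0,0],[0,0,0],36],[[0,0,0],[0,0,0],36],[[0,0,0],[0,0,0],36]])

```text
clock: 12.1
tcp_pos: [0.4213, 0.2641, 0.0686]
orientation: [0.0, 0.539, 0.842, 0.0]
wrist_force: [0.4, -0.3, -2.5]
finger_gap: 0.0415
grip_force: 61.3
```

```bash
python3 - <<'E'
from h import *
p=imaging.camera_params('wrist');im=imaging.read_camera('wrist');t,R,s=pose()
u,v=proj(p,[.4195,.266,.009])[0];print(u,v,s['finger_gap'])
go([419.5,266,14],25)
cv2.imwrite('pics/w9.png',im[:,:,::-1])
E
```

```text
314.7946046680037 208.78771217740768 0.04179855736621542
yaw now 24.8 j6 1.54 tcp [421.5 264.1  68.8] SHIFT [ 2.5 -1.1 54.8] TURN [ 0.002  0.    -0.004]
```

View pics/w9.png

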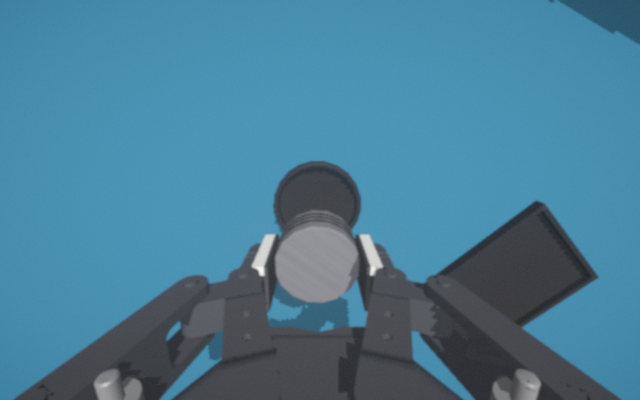

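```bash
python3 - <<'E'
from h import *
p=imaging.camera_params('wrist');t,R,s=pose()
f=lambda px,z:R.inv().apply(ray(p,px,z)[0]-t)*1000
print('nest back',f((317.5,161.2),.009),'L',f((274,203),.009),'R',f((361,203),.009))
zt=t[2]+.0195
for q in((317,263),(275,263),(360,263),(317,303)): print(f(q,zt))
E
```

```text
nest back [39.38962061  1.08422882 59.74961024] L [  7.15063037 -32.27610497  59.70173644] R [ 7.15987935 34.57411672 59.81323977]
[  0.66966384   0.64920762 -19.49910624]
[  0.67974686 -20.35434397 -19.5341424 ]
[  0.65933211  22.17082134 -19.46320589]
[-22.81605329   0.67470258 -19.49340268]
```

step_arm(moves=[[[5,0.3,10],[0,0,0],36],[[5,0.3,25],[0,0,0],36],[[5,0.3,40],[0,0,0],36],[[5,0.3,48],[0,0,0],36],[[5,0.3,52],[0,0,0],36],[[5,0.3,54],[0,0,0],36],[[5,0.3,54],[0,0,0],36],[[5,0.3,54],[0,0,0],36]])

```text
clock: 12.82
tcp_pos: [0.4189, 0.2698, 0.0144]
orientation: [0.0, 0.538, 0.843, 0.0]
wrist_force: [0.4, -0.3, -2.0]
finger_gap: 0.0425
grip_force: 61.3
```

```bash
python3 - <<'E'
from h import *
p=imaging.camera_params('wrist');im=imaging.read_camera('wrist');t,R,s=pose();np.save('w10.npy',im)
print(t,s['wrist_force'])
f=lambda px,z:R.inv().apply(ray(p,px,z)[0]-t)*1000
g=cv2.cvtColor(im,cv2.COLOR_RGB2GRAY)
print('col317',list(zip(range(160,260,2),g[160:260:2,317])))
print('row205',list(zip(range(260,380,2),g[205,260:380:2])))
for c in (160,170,175,180,185): print(c,f((317,c),.009).round(1))
E
```

```text
[0.41899939 0.2698483  0.01457508] [-1.12035042 -0.01400866 -3.13493956]
col317 [(160, np.uint8(127)), (162, np.uint8(125)), (164, np.uint8(127)), (166, np.uint8(127)), (168, np.uint8(125)), (170, np.uint8(125)), (172, np.uint8(127)), (174, np.uint8(125)), (176, np.uint8(126)), (178, np.uint8(128)), (180, np.uint8(125)), (182, np.uint8(126)), (184, np.uint8(125)), (186, np.uint8(90)), (188, np.uint8(62)), (190, np.uint8(78)), (192, np.uint8(73)), (194, np.uint8(61)), (196, np.uint8(55)), (198, np.uint8(53)), (200, np.uint8(59)), (202, np.uint8(66)), (204, np.uint8(65)), (206, np.uint8(66)), (208, np.uint8(67)), (210, np.uint8(94)), (212, np.uint8(103)), (214, np.uint8(88)), (216, np.uint8(87)), (218, np.uint8(94)), (220, np.uint8(81)), (222, np.uint8(109)), (224, np.uint8(118)), (226, np.uint8(130)), (228, np.uint8(149)), (230, np.uint8(146)), (232, np.uint8(146)), (234, np.uint8(142)), (236, np.uint8(143)), (238, np.uint8(142)), (240, np.uint8(139)), (242, np.uint8(142)), (244, np.uint8(142)), (246, np.uint8(141)), (248, np.uint8(143)), (250, np.uint8(143)), (252, np.uint8(141)), (2
[... 752 characters left out ...]
324, np.uint8(65)), (326, np.uint8(67)), (328, np.uint8(62)), (330, np.uint8(67)), (332, np.uint8(66)), (334, np.uint8(67)), (336, np.uint8(63)), (338, np.uint8(61)), (340, np.uint8(57)), (342, np.uint8(54)), (344, np.uint8(54)), (346, np.uint8(53)), (348, np.uint8(56)), (350, np.uint8(67)), (352, np.uint8(68)), (354, np.uint8(71)), (356, np.uint8(68)), (358, np.uint8(69)), (360, np.uint8(93)), (362, np.uint8(121)), (364, np.uint8(126)), (366, np.uint8(126)), (368, np.uint8(126)), (370, np.uint8(126)), (372, np.uint8(127)), (374, np.uint8(127)), (376, np.uint8(126)), (378, np.uint8(127))]
160 [48.5  0.5  5.6]
170 [43.1  0.5  5.6]
175 [40.3  0.5  5.6]
180 [37.5  0.5  5.6]
185 [34.7  0.5  5.6]
```

step_arm(moves=[[[0.5,0,1],[0,0,0],36],[[0.5,0,2],[0,0,0],36],[[0.5,0,3],[0,0,0],36],[[0.5,0,3.5],[0,0,0],36],[[0.5,0,3.5],[0,0,0],36],[[0.5,0,3.5],[0,0,0],36]])

```text
clock: 13.37
tcp_pos: [0.4184, 0.2702, 0.0112]
orientation: [0.0, 0.538, 0.843, 0.0]
wrist_force: [-2.0, 0.5, 5.4]
finger_gap: 0.0419
grip_force: 62.2
```

step_arm(moves=[[[0,0,0],[0,0,0],43],[[0,0,0],[0,0,0],47],[[0,0,0],[0,0,0],52],[[0,0,0],[0,0,0],56],[[0,0,-15],[0,0,0],60],[[0,0,-40],[0,0,0],75],[[0,0,-80],[0,0,0],80],[[0,0,-120],[0,0,0],80]])

```text
clock: 14.03
tcp_pos: [0.4169, 0.2695, 0.1306]
orientation: [-0.001, 0.538, 0.843, -0.001]
wrist_force: [0.9, 0.4, 0.1]
finger_gap: 0.0803
grip_force: 0.0
```

step_arm(moves=[[[-35,-4,-10],[0,0,0],80],[[-72,-8,-10],[0,0,0],80],[[-110,-12,-10],[0,0,0],80],[[-148,-17,-10],[0,0,0],80],[[-186,-21,-10],[0,0,0],80],[[-224,-26,-10],[0,0,0],80],[[-262,-30,-10],[0,0,0],80],[[-290,-33,-10],[0,0,0],80]])

```text
clock: 14.7
tcp_pos: [0.511, -0.0099, 0.1404]
orientation: [0.001, 0.539, 0.842, -0.0]
wrist_force: [0.7, -0.6, 0.6]
finger_gap: 0.0802
grip_force: 0.0
```

step_arm(moves=[[[-38,-4,0],[0,0,0],80],[[-76,-8,0],[0,0,0],80],[[-114,-13,0],[0,0,0],80],[[-152,-17,0],[0,0,0],80],[[-190,-22,0],[0,0,0],80],[[-228,-27,0],[0,0,0],80],[[-250,-30,0],[0,0,0],80],[[-267,-32,0],[0,0,0],80]])

```text
clock: 15.37
tcp_pos: [0.5937, -0.2658, 0.1397]
orientation: [0.0, 0.539, 0.842, -0.0]
wrist_force: [0.4, 0.3, 0.1]
finger_gap: 0.0805
grip_force: 0.0
```

step_arm(moves=[[[0,0,0],[0,0,0],80],[[0,0,0],[0,0,0],80],[[0,0,0],[0,0,0],80],[[0,0,0],[0,0,0],80]])

```text
clock: 15.7
tcp_pos: [0.5931, -0.2614, 0.1403]
orientation: [-0.0, 0.538, 0.843, 0.0]
wrist_force: [-0.4, 0.4, 0.7]
finger_gap: 0.0798
grip_force: 0.0
```

```bash
python3 - <<'E'
from h import *
p=imaging.camera_params('wrist');im=imaging.read_camera('wrist');np.save('w11.npy',im);np.save('w11p.npy',p['pose'])
t=pose()[0];print(t)
q=proj(p,[.593,-.2615,.052])[0].astype(int);print(q)
x0,y0=q-[66,60];c=cv2.resize(im[y0:y0+120,x0:x0+132],None,fx=4,fy=4,interpolation=cv2.INTER_CUBIC)
# second panel: top camera, pulley nest + hex nest + stack
a=imaging.read_camera('top');pt=imaging.camera_params('top')
b=cv2.resize(a[202:262,182:254],None,fx=4,fy=4)
d=cv2.resize(a[105:165,302:374],None,fx=4,fy=4)
cv2.imwrite('pics/w11.png',np.hstack([c,np.vstack([b,d])[:480,:270]])[:,:,::-1]);print(x0,y0)
E
```

```text
[ 0.59315819 -0.26130039  0.14049481]
[316 201]
250 141
```

View pics/w11.png

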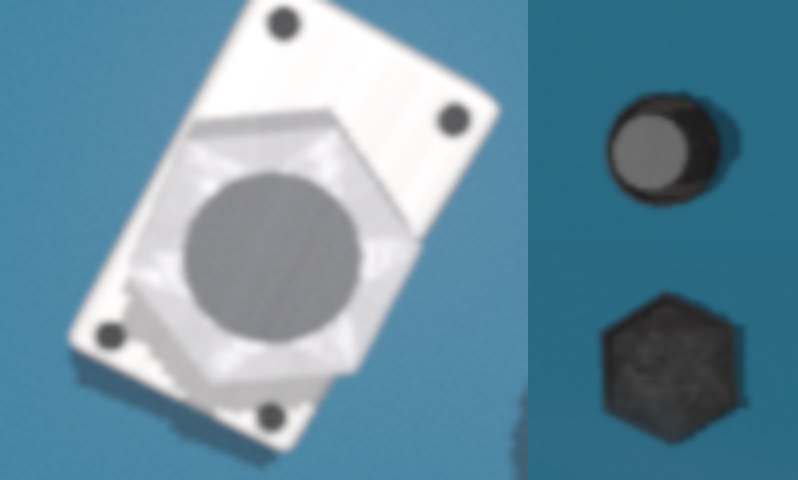

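```bash
python3 - <<'E'
from h import *
p=imaging.camera_params('wrist')
q=np.array([(198,138),(328,127),(415,241),(352,374),(210,384),(134,270)])/4+[250,141]-.4
w=ray(p,q,.050)[:,:2]*1000; c=w.mean(0); d=w-c
print(c,np.hypot(*d.T).round(1)); ang=np.degrees(np.arctan2(d[:,1],d[:,0]));print(ang.round(1),'mod60',((ang)%60).round(1))
dd=np.array([(272,257)])/4+[250,141]-.4; print('disc',ray(p,dd,.052)*1000)
a=np.degrees(np.angle(np.mean(np.exp(1j*np.radians(ang*6))))/6);print('corner ang',a,'flat normals',a+30,a-30,a+90)
go([c[0],c[1],32],a+30);go([c[0],c[1],32],a-30)
fh=np.array([(283,22),(453,119),(270,417),(110,336)])/4+[250,141]-.4
f=ray(p,fh,.026);print('flange holes',rect(f),f.mean(0))
# hex nest from top image corners
pt=imaging.camera_params('top')
n=np.array([(668-528,292-240),(740-528,325-240),(744-528,402-240),(674-528,444-240),(604-528,408-240),(602-528,332-240)])/4+[302,105]-.4
w=ray(pt,n,.006)[:,:2]*1000;c=w.mean(0);d=w-c;ang=np.degrees(np.arctan2(d[:,1],d[:,0]));print('nest',c,ang.round(1),np.hypot(*d.T).round(1),np.degrees(np.angle(np.mean(np.exp(1j*np.radians(ang*6))))/6))
E
```

```text
[ 596.57689012 -264.87429585] [31.6 31.9 31.7 33.2 33.5 31. ]
[ 145.6   93.3   32.3  -31.9  -90.4 -150. ] mod60 [25.6 33.3 32.3 28.1 29.6 30. ]
disc [[ 596.00088212 -264.07392352   52.        ]]
corner ang 29.834371974201794 flat normals 59.834371974201794 -0.16562802579820612 119.83437197420179
yaw now 25.0 j6 0.60 tcp [ 593.3 -261.4  140.6] SHIFT [ -4.6   1.5 108.6] TURN [ 0.    -0.    -0.609]
yaw now 25.0 j6 0.60 tcp [ 593.3 -261.4  140.6] SHIFT [ -4.6   1.5 108.6] TURN [-0.    -0.     0.438]
flange holes [ 597.7 -264.9   88.6   46.1   85.9] [ 0.59770143 -0.26498597  0.026     ]
nest [660.575954   -24.80940467] [   2.4  -58.8 -116.9 -179.1  120.6   62.3] [45.4 47.7 47.7 46.2 47.3 46.9] 1.7407473721814364
```

step_arm(moves=[[[-4.3,1.5,0],[0,0,0.11],84],[[-4.3,1.5,10],[0,0,0.22],84],[[-4.3,1.5,20],[0,0,0.33],84],[[-4.3,1.5,40],[0,0,0.438],84],[[-4.3,1.5,50],[0,0,0.438],84],[[-4.3,1.5,50],[0,0,0.438],84],[[-4.3,1.5,50],[0,0,0.438],84],[[-4.3,1.5,50],[0,0,0.438],84]])

```text
clock: 16.47
tcp_pos: [0.597, -0.2658, 0.0913]
orientation: [0.0, 0.708, 0.706, 0.0]
wrist_force: [-0.2, 0.7, 0.3]
finger_gap: 0.0836
grip_force: 0.0
```

```bash
python3 - <<'E'
from h import *
go([596.3,-264.5,32],0)
E
```

```text
yaw now -0.1 j6 1.03 tcp [ 597.  -265.8   91.3] SHIFT [ 1.4 -0.7 59.3] TURN [ 0.001  0.    -0.002]
```

step_arm(moves=[[[1,-0.5,15],[0,0,0],84],[[1,-0.5,30],[0,0,0],84],[[1,-0.5,45],[0,0,0],84],[[1,-0.5,55],[0,0,0],84],[[1,-0.5,59],[0,0,0],84],[[1,-0.5,59],[0,0,0],84],[[1,-0.5,59],[0,0,0],75]])

```text
clock: 17.05
tcp_pos: [0.5965, -0.2652, 0.0321]
orientation: [0.0, 0.708, 0.706, 0.0]
wrist_force: [0.3, -0.7, 0.2]
finger_gap: 0.0753
grip_force: 0.0
```

step_arm(moves=[[[0,0,0],[0,0,0],65],[[0,0,0],[0,0,0],60],[[0,0,0],[0,0,0],56],[[0,0,0],[0,0,0],50],[[0,0,0],[0,0,0],48],[[0,0,0],[0,0,0],48],[[0,0,0],[0,0,0],48],[[0,0,0],[0,0,0],48]], grip_force=80)

```text
clock: 17.72
tcp_pos: [0.5964, -0.2652, 0.0329]
orientation: [0.001, 0.709, 0.706, 0.0]
wrist_force: [-2.2, -0.2, 7.2]
finger_gap: 0.054
grip_force: 85.8
```

step_arm(moves=[[[0,0,-2],[0,0,0],48],[[0,0,-6],[0,0,0],48],[[0,0,-14],[0,0,0],48],[[0,0,-30],[0,0,0],48],[[0,0,-50],[0,0,0],48],[[0,0,-60],[0,0,0],48],[[0,0,-60],[0,0,0],48],[[0,0,-60],[0,0,0],48]])

```text
clock: 18.38
tcp_pos: [0.5966, -0.2652, 0.092]
orientation: [0.001, 0.708, 0.706, 0.0]
wrist_force: [1.0, -0.1, -3.1]
finger_gap: 0.0538
grip_force: 85.1
```

```bash
python3 - <<'E'
from h import *
go([660.5,-24.7,90],31.7)
E
```

```text
yaw now -0.2 j6 1.03 tcp [ 596.6 -265.2   92. ] SHIFT [240.7  62.9   1.9] TURN [ 0.001  0.001 -0.557]
```

step_arm(moves=[[[25,6,0],[0,0,0],48],[[58,15,0],[0,0,-0.08],48],[[91,24,0],[0,0,-0.16],48],[[124,32,0],[0,0,-0.25],48],[[157,41,0],[0,0,-0.34],48],[[190,50,0],[0,0,-0.43],48],[[220,58,5],[0,0,-0.52],48],[[239,63,10],[0,0,-0.557],48]])

```text
clock: 19.05
tcp_pos: [0.6598, -0.0226, 0.0799]
orientation: [-0.001, 0.484, 0.875, 0.0]
wrist_force: [0.7, -0.0, -3.6]
finger_gap: 0.0539
grip_force: 84.9
```

step_arm(moves=[[[0,0,0],[0,0,0],48],[[0,0,0],[0,0,0],48],[[0,0,0],[0,0,0],48],[[0,0,0],[0,0,0],48],[[0,0,0],[0,0,0],48]])

```text
clock: 19.47
tcp_pos: [0.6598, -0.0275, 0.0813]
orientation: [-0.0, 0.488, 0.873, -0.0]
wrist_force: [-0.1, 1.1, -2.5]
finger_gap: 0.0538
grip_force: 85.1
```

```bash
cat > near.py <<'E'
from h import *
import sys
p=imaging.camera_params('wrist');im=imaging.read_camera('wrist');t,R,s=pose();print(t,s['finger_gap'],s['wrist_force'])
hsv=cv2.cvtColor(im,cv2.COLOR_RGB2HSV);m=((hsv[:,:,1]>90)&(hsv[:,:,2]>70)).astype(np.uint8)  # blue bench
m=cv2.medianBlur(m,3)
f=lambda px,z:R.inv().apply(ray(p,px,z)-t)*1000
def runs(line):
    d=np.flatnonzero(np.diff(line.astype(int)));return d.tolist()
for c in range(250,400,15): print('col',c,runs(m[:260,c]))
for r in range(150,260,10): print('row',r,runs(m[r]))
np.save('near.npy',im)
E
python3 near.py; python3 -c "
from h import *
go([660.5,-24.7,12],31.7)
print(proj(imaging.camera_params('wrist'),[.6605,-.0247,.009]))"
```

```text
[ 0.65991863 -0.02743074  0.08147084] 0.05404099262316857 [ 0.22532022 -0.07600709 -3.00928347]
col 250 [239]
col 265 [219]
col 280 [167]
col 295 [158]
col 310 [150]
col 325 [146]
col 340 [155]
col 355 [163]
col 370 [173, 185, 221]
col 385 [241]
row 150 [310, 331]
row 160 [30, 293, 348]
row 170 [36, 276, 365]
row 180 [36, 271, 370]
row 190 [19, 271, 369]
row 200 [271, 369]
row 210 [271, 368]
row 220 [264, 369]
row 230 [259, 373, 629]
row 240 [249, 384, 619]
row 250 [237, 396, 609]
yaw now 31.6 j6 0.86 tcp [659.9 -27.4  81.5] SHIFT [ 2.   1.9 69.5] TURN [ 0.     0.    -0.002]
[[318.45907314 204.27048204]]
```

```bash
python3 - <<'E'
from h import *
p=imaging.camera_params('wrist');t,R,s=pose()
f=lambda px,z:R.inv().apply(ray(p,px,z)-t)*1000
print(f([(321.1,143.7),(271,190),(369.5,190)],.009).round(1))
L=f([(280.5,167),(295.5,158),(310.5,150)],.009);Q=f([(340.5,155),(355.5,163),(370.5,173)],.009)
a=np.polyfit(L[:,1],L[:,0],1);b=np.polyfit(Q[:,1],Q[:,0],1);print('edge angles',np.degrees(np.arctan([a[0],b[0]])));y=(b[1]-a[1])/(a[0]-b[0]);print('apex',np.polyval(a,y)-46.2,y)
# held hex: top disc dark grey? find its centre: rows/cols of disc
im=np.load('near.npy');g=cv2.cvtColor(im,cv2.COLOR_RGB2GRAY)
print(g[150:330:4,317].tolist()); print(g[256,250:390:4].tolist())
E
```

```text
[[ 50.9   3.8  72.5]
 [ 14.1 -36.3  72.5]
 [ 14.1  43.   72.5]]
edge angles [ 29.3166394  -30.49199105]
apex 4.864850723280931 4.350933952195364
[66, 58, 75, 80, 81, 80, 79, 81, 86, 85, 174, 177, 178, 219, 253, 254, 255, 255, 255, 232, 140, 140, 139, 139, 140, 140, 139, 139, 139, 140, 141, 137, 138, 139, 137, 138, 136, 205, 251, 255, 246, 164, 110, 113, 85]
[198, 132, 70, 165, 222, 222, 222, 182, 139, 139, 139, 141, 139, 138, 143, 144, 140, 139, 140, 139, 139, 141, 139, 140, 138, 140, 144, 241, 221, 185, 152, 63, 81, 194, 197]
```

```bash
python3 - <<'E'
from h import *
p=imaging.camera_params('wrist');t,R,s=pose()
f=lambda px,z:R.inv().apply(ray(p,px,z)-t)*1000
print(f([(317,228.5),(317,296),(281,262),(355.5,262)],t[2]+.0195).round(1),t)
E
```

```text
[[ 19.2   0.6 -19.5]
 [-18.6   0.6 -19.5]
 [  1.2 -17.4 -19.5]
 [  1.2  19.8 -19.5]] [ 0.65991863 -0.02743074  0.08147084]
```

step_arm(moves=[[[2,1,10],[0,0,0],48],[[4.3,2.4,25],[0,0,0],48],[[4.3,2.4,40],[0,0,0],48],[[4.3,2.4,53],[0,0,0],48],[[4.3,2.4,62],[0,0,0],48],[[4.3,2.4,66],[0,0,0],48],[[4.3,2.4,66],[0,0,0],48],[[4.3,2.4,66],[0,0,0],48]])

```text
clock: 20.18
tcp_pos: [0.66, -0.0214, 0.0156]
orientation: [0.0, 0.487, 0.873, 0.0]
wrist_force: [0.8, -0.2, -3.2]
finger_gap: 0.054
grip_force: 85.1
```

```bash
python3 near.py; python3 - <<'E'
from h import *
p=imaging.camera_params('wrist');t,R,s=pose();im=np.load('near.npy');g=cv2.cvtColor(im,cv2.COLOR_RGB2GRAY)
print(g[170:235:2,317].tolist())
f=lambda px,z:R.inv().apply(ray(p,px,z)-t)*1000
for r in(170,180,190,200,210): print(r,f([(317,r)],.009).round(1),f([(317,r)],t[2]-.0065).round(1))
E
```

```text
[ 0.66040847 -0.02144966  0.01611235] 0.05398534596874911 [ 0.53716774  0.29472588 -2.54906264]
col 250 [202]
col 265 [192]
col 280 [184]
col 295 [175]
col 310 [167]
col 325 [168]
col 340 [176]
col 355 [185]
col 370 [193]
col 385 [203, 227, 241]
row 150 []
row 160 []
row 170 [305, 328]
row 180 [287, 345]
row 190 [270, 363]
row 200 [252, 380]
row 210 [247, 386]
row 220 [247, 385]
row 230 [248, 384]
row 240 [248, 384]
row 250 [236, 396]
[75, 75, 64, 61, 72, 82, 83, 85, 86, 136, 175, 179, 177, 177, 178, 180, 214, 246, 253, 254, 255, 255, 255, 255, 255, 254, 254, 251, 225, 147, 140, 141, 141]
170 [[42.7  0.6  7.1]] [[42.8  0.6  6.5]]
180 [[37.1  0.6  7.1]] [[37.2  0.6  6.5]]
190 [[31.4  0.6  7.1]] [[31.5  0.6  6.5]]
200 [[25.5  0.6  7.1]] [[25.7  0.6  6.5]]
210 [[19.5  0.6  7.1]] [[19.7  0.6  6.5]]
```

step_arm(moves=[[[0,0,2],[0,0,0],48],[[0,0,4],[0,0,0],48],[[0,0,5],[0,0,0],48],[[0,0,5.5],[0,0,0],48],[[0,0,5.5],[0,0,0],48],[[0,0,5.5],[0,0,0],48]])

```text
clock: 20.73
tcp_pos: [0.6602, -0.0213, 0.0108]
orientation: [0.001, 0.487, 0.873, 0.0]
wrist_force: [-1.8, 0.2, 4.0]
finger_gap: 0.0542
grip_force: 85.8
```

step_arm(moves=[[[0,0,0],[0,0,0],56],[[0,0,0],[0,0,0],60],[[0,0,0],[0,0,0],65],[[0,0,0],[0,0,0],70],[[0,0,-15],[0,0,0],74],[[0,0,-40],[0,0,0],80],[[0,0,-80],[0,0,0],84],[[0,0,-110],[0,0,0],84]])

```text
clock: 21.4
tcp_pos: [0.6598, -0.0212, 0.1216]
orientation: [-0.0, 0.487, 0.873, 0.0]
wrist_force: [1.3, -0.5, 0.7]
finger_gap: 0.0841
grip_force: 0.0
```

step_arm(moves=[[[-20,-21,0],[0,0,0.1],84],[[-44,-46,0],[0,0,0.2],84],[[-69,-71,0],[0,0,0.3],84],[[-94,-97,0],[0,0,0.4],84],[[-119,-123,0],[0,0,0.5],84],[[-144,-149,0],[0,0,0.6],84],[[-165,-170,0],[0,0,0.62],84],[[-174,-180,0],[0,0,0.62],84]])

```text
clock: 22.07
tcp_pos: [0.5971, -0.2679, 0.1199]
orientation: [0.001, 0.732, 0.681, -0.0]
wrist_force: [0.5, 0.1, -1.4]
finger_gap: 0.0837
grip_force: 0.0
```

step_arm(moves=[[[0,0,0],[0,0,0],84],[[0,0,0],[0,0,0],84],[[0,0,0],[0,0,0],84],[[0,0,0],[0,0,0],84]])

```text
clock: 22.4
tcp_pos: [0.5984, -0.2623, 0.1199]
orientation: [-0.0, 0.73, 0.684, 0.0]
wrist_force: [-0.1, -0.1, -0.1]
finger_gap: 0.0837
grip_force: 0.0
```

```bash
python3 - <<'E'
from h import *
p=imaging.camera_params('wrist');im=imaging.read_camera('wrist');np.save('w12.npy',im)
u,v=proj(p,[.5975,-.264,.026])[0].astype(int);print(u,v)
m=(im.min(2)>150).astype(np.uint8);m[:,:u-75]=0;m[:,u+75:]=0;m[v+75:]=0
n,l,st,ce=cv2.connectedComponentsWithStats(m);k=l[v-15,u-35];print(k,st[k])
c,_=cv2.findContours((l==k).astype(np.uint8),cv2.RETR_EXTERNAL,cv2.CHAIN_APPROX_NONE)
c=max(c,key=cv2.contourArea)[:,0]
print(rect(ray(p,c,.026)),rect(ray(p,c,.013)))
go([597.5,-264.5,60],-4)
E
```

```text
315 201
1 [ 279  142   74  112 6369]
[ 597.5 -263.3  104.    63.2   85.8] [ 597.2 -267.2  109.7   66.6   85.8]
yaw now -3.7 j6 1.10 tcp [ 598.5 -262.3  119.9] SHIFT [-2.3 -0.8 59.9] TURN [-0.    -0.     0.005]
```

step_arm(moves=[[[-1.2,-0.8,25],[0,0,0.01],85],[[-1.2,-0.8,55],[0,0,0.01],85],[[-1.2,-0.8,80],[0,0,0.01],85],[[-1.2,-0.8,97],[0,0,0.01],85],[[-1.2,-0.8,107],[0,0,0.01],85],[[-1.2,-0.8,113],[0,0,0.01],85],[[-1.2,-0.8,113],[0,0,0.01],85],[[-1.2,-0.8,113],[0,0,0.01],80]])

```text
clock: 23.12
tcp_pos: [0.5979, -0.2649, 0.0077]
orientation: [0.0, 0.734, 0.68, 0.0]
wrist_force: [-0.2, -0.8, 0.7]
finger_gap: 0.08
grip_force: 0.0
```

step_arm(moves=[[[0,0,0],[0,0,0],74],[[0,0,0],[0,0,0],68],[[0,0,0],[0,0,0],64],[[0,0,0],[0,0,0],58],[[0,0,0],[0,0,0],56],[[0,0,0],[0,0,0],56],[[0,0,0],[0,0,0],56],[[0,0,0],[0,0,0],56]], grip_force=100)

```text
clock: 23.78
tcp_pos: [0.5977, -0.2654, 0.009]
orientation: [0.001, 0.734, 0.679, 0.0]
wrist_force: [-1.9, 1.0, 8.0]
finger_gap: 0.0614
grip_force: 109.9
```

step_arm(moves=[[[0,0,-2],[0,0,0],56],[[0,0,-6],[0,0,0],56],[[0,0,-14],[0,0,0],56],[[0,0,-30],[0,0,0],56],[[0,0,-55],[0,0,0],56],[[0,0,-80],[0,0,0],56],[[0,0,-90],[0,0,0],56],[[0,0,-90],[0,0,0],56]])

```text
clock: 24.45
tcp_pos: [0.5991, -0.2662, 0.1003]
orientation: [0.003, 0.734, 0.679, 0.001]
wrist_force: [1.3, -0.5, -4.7]
finger_gap: 0.0615
grip_force: 109.9
```

```bash
python3 - <<'E'
from h import *
go([592.5,265,90],-22.2)
E
```

```text
yaw now -4.4 j6 1.11 tcp [ 599.1 -266.2  100.3] SHIFT [529.1 -47.5   8.7] TURN [0.006 0.002 0.31 ]
```

step_arm(moves=[[[22,-2,0],[0,0,0],56],[[54,-5,0],[0,0,0],56],[[88,-8,0],[0,0,0],56],[[122,-11,0],[0,0,0],56],[[156,-14,0],[0,0,0],56],[[190,-17,0],[0,0,0],56],[[224,-20,0],[0,0,0],56],[[258,-23,0],[0,0,0],56]])

```text
clock: 25.12
tcp_pos: [0.5926, -0.0043, 0.095]
orientation: [-0.001, 0.734, 0.679, -0.001]
wrist_force: [0.6, -0.3, -4.5]
finger_gap: 0.061
grip_force: 109.9
```

step_arm(moves=[[[36,-3,0],[0,0,0.05],56],[[72,-6,0],[0,0,0.1],56],[[108,-10,0],[0,0,0.15],56],[[144,-13,0],[0,0,0.2],56],[[180,-16,0],[0,0,0.25],56],[[216,-19,0],[0,0,0.3],56],[[245,-22,0],[0,0,0.31],56],[[268,-24,0],[0,0,0.31],56]])

```text
clock: 25.78
tcp_pos: [0.5891, 0.2656, 0.0948]
orientation: [-0.001, 0.829, 0.559, -0.001]
wrist_force: [0.5, -0.1, -4.1]
finger_gap: 0.0611
grip_force: 109.9
```

step_arm(moves=[[[0,0,0],[0,0,0],56],[[0,0,0],[0,0,0],56],[[0,0,0],[0,0,0],56],[[0,0,0],[0,0,0],56],[[0,0,0],[0,0,0],56]])

```text
clock: 26.2
tcp_pos: [0.5907, 0.2617, 0.0965]
orientation: [-0.0, 0.83, 0.557, -0.0]
wrist_force: [-0.1, 0.3, -4.4]
finger_gap: 0.0613
grip_force: 109.9
```

```bash
python3 near.py; python3 - <<'E'
from h import *
go([592.5,265,15],-22.2)
print(proj(imaging.camera_params('wrist'),[.5925,.265,.009]))
cv2.imwrite('pics/w13.png',np.load('near.npy')[:,:,::-1])
E
```

```text
[0.59080399 0.26180735 0.09665955] 0.06098540702271988 [ 0.11212756  0.01925054 -5.05834275]
col 250 [159, 209, 235]
col 265 [117]
col 280 [117]
col 295 [117]
col 310 [117]
col 325 [117]
col 340 [117]
col 355 [117]
col 370 [118]
col 385 [161, 180, 234]
row 150 [263, 370]
row 160 [249, 383]
row 170 [247, 385]
row 180 [248, 385]
row 190 [248, 384]
row 200 [249, 383]
row 210 [250, 383]
row 220 [250, 383]
row 230 [125, 161, 251, 383]
row 240 [112, 174, 242, 391]
row 250 [107, 181, 230, 403]
yaw now -22.3 j6 2.25 tcp [590.8 261.8  96.7] SHIFT [ 3.6  0.4 81.7] TURN [-0.     0.    -0.001]
[[316.37383382 197.89305285]]
```

View pics/w13.png

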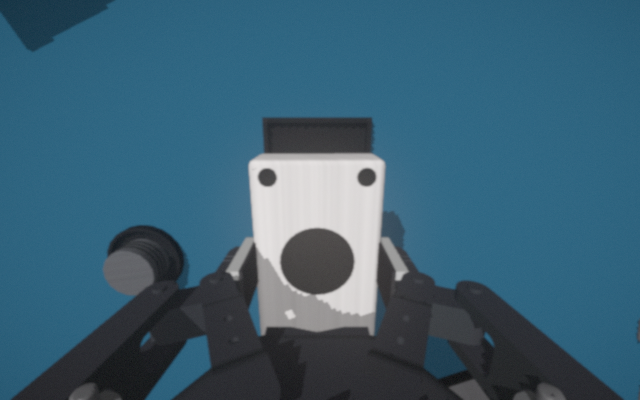

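```bash
python3 - <<'E'
from h import *
p=imaging.camera_params('wrist');t,R,s=pose();im=np.load('near.npy')
f=lambda px,z:R.inv().apply(ray(p,px,z)-t)*1000
print('nest',f([(318,117.5),(263,119),(373.5,119)],.009).round(1))
g=cv2.cvtColor(im,cv2.COLOR_RGB2GRAY);print(g[148:172,317].tolist())
m=(g[180:310,270:365]<75).astype(np.uint8);n,l,st,ce=cv2.connectedComponentsWithStats(m);k=1+np.argmax(st[1:,4]);b=st[k];print(b,ce[k]+[270,180])
print('bore',f([ce[k]+[270,180],(317,180+b[1]),(317,180+b[1]+b[3])],t[2]+.0175).round(1))
print('back bottom',f([(317,155),(317,153)],t[2]-.0085).round(1),'back top',f([(317,160),(317,163)],t[2]+.0175).round(1))
E
```

```text
nest [[ 70.8   1.7  87.6]
 [ 69.6 -42.5  87.6]
 [ 69.7  46.2  87.6]]
[62, 62, 63, 64, 82, 122, 159, 170, 174, 177, 181, 191, 206, 218, 223, 223, 223, 222, 221, 221, 221, 221, 222, 221]
[  12   62   70   51 2477] [317.00080743 268.48647558]
bore [[ -3.1   0.8 -17.5]
 [ 11.8   0.8 -17.5]
 [-17.6   0.8 -17.5]]
back bottom [[51.4  0.8  8.5]
 [52.4  0.8  8.5]] back top [[ 52.6   0.7 -17.5]
 [ 51.2   0.7 -17.5]]
```

step_arm(moves=[[[3,0.5,10],[0,0,0],56],[[6,1,28],[0,0,0],56],[[6,1,46],[0,0,0],56],[[6,1,60],[0,0,0],56],[[6,1,70],[0,0,0],56],[[6,1,76],[0,0,0],56],[[6,1,76],[0,0,0],56],[[6,1,76],[0,0,0],56]])

```text
clock: 26.92
tcp_pos: [0.5941, 0.2681, 0.0209]
orientation: [-0.0, 0.83, 0.558, 0.0]
wrist_force: [-0.0, 0.0, -4.9]
finger_gap: 0.0615
grip_force: 109.8
```

```bash
python3 near.py; python3 - <<'E'
from h import *
p=imaging.camera_params('wrist');t,R,s=pose();im=np.load('near.npy')
f=lambda px,z:R.inv().apply(ray(p,px,z)-t)*1000
g=cv2.cvtColor(im,cv2.COLOR_RGB2GRAY);print(g[120:180,317].tolist())
for r in(130,140,150,160,170): print(r,f([(317,r)],.009).round(1),f([(317,r)],t[2]-.0085).round(1))
E
```

```text
[0.59461284 0.26830975 0.02162974] 0.061201570834830646 [ 0.50462094  0.13715312 -5.00955861]
col 250 [131]
col 265 [131]
col 280 [130]
col 295 [131]
col 310 [131]
col 325 [131]
col 340 [131]
col 355 [131]
col 370 [131]
col 385 [131]
row 150 [236, 394]
row 160 [237, 394]
row 170 [238, 393]
row 180 [238, 392]
row 190 [239, 391]
row 200 [240, 391]
row 210 [241, 390]
row 220 [242, 389]
row 230 [242, 389]
row 240 [242, 391]
row 250 [230, 403]
[94, 96, 95, 94, 94, 95, 96, 95, 95, 94, 87, 68, 57, 57, 60, 58, 57, 58, 57, 53, 54, 52, 53, 54, 60, 59, 63, 61, 61, 63, 64, 67, 82, 123, 159, 171, 173, 176, 181, 190, 207, 218, 223, 223, 223, 222, 222, 220, 222, 221, 221, 221, 222, 221, 222, 221, 221, 221, 221, 222]
130 [[64.5  0.7 12.7]] [[64.6  0.7  8.6]]
140 [[59.1  0.8 12.7]] [[59.4  0.7  8.6]]
150 [[53.6  0.8 12.7]] [[54.1  0.8  8.5]]
160 [[48.   0.8 12.7]] [[48.6  0.8  8.5]]
170 [[42.3  0.8 12.7]] [[43.1  0.8  8.5]]
```

step_arm(moves=[[[-0.4,0,3],[0,0,0],56],[[-0.4,0,5],[0,0,0],56],[[-0.4,0,7],[0,0,0],56],[[-0.4,0,8],[0,0,0],56],[[-0.4,0,8.5],[0,0,0],56],[[-0.4,0,8.5],[0,0,0],56],[[-0.4,0,8.5],[0,0,0],56]])

```text
clock: 27.55
tcp_pos: [0.5938, 0.2679, 0.013]
orientation: [0.0, 0.83, 0.558, 0.0]
wrist_force: [-1.9, -0.9, 0.2]
finger_gap: 0.0615
grip_force: 110.4
```

Partially unloaded; lower a bit more.

step_arm(moves=[[[0,0,0.4],[0,0,0],56],[[0,0,0.4],[0,0,0],56],[[0,0,0.4],[0,0,0],56]])

```text
clock: 27.8
tcp_pos: [0.5938, 0.2679, 0.013]
orientation: [0.0, 0.83, 0.558, 0.0]
wrist_force: [-3.7, -0.9, 5.4]
finger_gap: 0.0611
grip_force: 111.1
```

step_arm(moves=[[[0,0,0],[0,0,0],62],[[0,0,0],[0,0,0],66],[[0,0,0],[0,0,0],70],[[0,0,0],[0,0,0],75],[[0,0,-10],[0,0,0],78],[[0,0,-30],[0,0,0],82],[[0,0,-60],[0,0,0],84],[[0,0,-100],[0,0,0],84]])

```text
clock: 28.47
tcp_pos: [0.5919, 0.2672, 0.1108]
orientation: [-0.001, 0.83, 0.558, -0.002]
wrist_force: [1.2, 0.4, -0.6]
finger_gap: 0.0842
grip_force: 0.0
```

step_arm(moves=[[[0,0,-30],[0,0,0],84],[[0,0,-60],[0,0,0],84],[[0,0,-60],[0,0,0],84],[[0,0,-60],[0,0,0],84],[[0,0,-60],[0,0,0],84]])

```text
clock: 28.88
tcp_pos: [0.5938, 0.2678, 0.1723]
orientation: [0.0, 0.83, 0.558, 0.0]
wrist_force: [-0.4, -0.2, -0.6]
finger_gap: 0.0844
grip_force: 0.0
```

```bash
python3 - <<'E'
from h import *
p=imaging.camera_params('top');im=imaging.read_camera('top');pw=imaging.camera_params('wrist');iw=imaging.read_camera('wrist')
def meas(im,p,X,z,half,m):
    u,v=proj(p,X)[0].astype(int);s=np.zeros(im.shape[:2],np.uint8);s[v-half:v+half,u-half:u+half]=m[v-half:v+half,u-half:u+half]
    cs,_=cv2.findContours(s,cv2.RETR_EXTERNAL,cv2.CHAIN_APPROX_NONE);c=max(cs,key=cv2.contourArea);h=cv2.convexHull(c)[:,0]
    return rect(ray(p,h,z))
lo=(im.min(2)>85).astype(np.uint8)
for n,X,hf in(('block',[.409,-.2755,.03],16),('pulley',[.4195,.267,.03],22),('hex',[.661,-.0245,.03],24),('flange',[.593,.266,.03],34)):
    print(n,'nest aim',X[:2],meas(im,p,X,.03,hf,lo))
print('tin/plug', [meas(im,p,X,.02,22,(im.min(2)>120).astype(np.uint8)) for X in([.46,.018,.02],[.444,.124,.015])])
w=(iw.min(2)>130).astype(np.uint8); print('flange wrist',meas(iw,pw,[.593,.266,.03],.03,80,w))
hs=cv2.cvtColor(iw,cv2.COLOR_RGB2HSV);d=((iw.max(2)<75)|(iw.min(2)>100)).astype(np.uint8);print('nest wrist',meas(iw,pw,[.593,.266,.009],.009,80,d))
c=[im[a:a+75,b:b+75] for a,b in((205,410),(200,180),(100,300),(128,180))];cv2.imwrite('pics/fin.png',cv2.resize(np.hstack(c),None,fx=2.6,fy=2.6,interpolation=cv2.INTER_CUBIC)[:,:,::-1])
print(telemetry.get_state()['wrist_force'])
E
```

```text
block nest aim [0.409, -0.2755] [ 407.5 -269.9   35.5   32.   -80.3]
pulley nest aim [0.4195, 0.267] [419.3 268.   41.3  40.6  45.3]
hex nest aim [0.661, -0.0245] [659.1 -20.9  65.8  55.8  -0.7]
flange nest aim [0.593, 0.266] [593.2 265.6 111.6  67.3  67.7]
tin/plug [array([461. ,  18.3,  67.2,  65.1,  -0.6]), array([450.2, 131.7,  68.1,  23.1,  24.7])]
flange wrist [595.3 269.5 106.2  65.5  68. ]
nest wrist [593.6 265.2 115.   72.2  67.9]
[-0.37596618 -1.25389362 -0.33365896]
```

```bash
python3 - <<'E'
from h import *
p=imaging.camera_params('top');im=imaging.read_camera('top');np.save('fin.npy',im)
d=im[:,:,2].astype(int)-im[:,:,0]
def hull(X,half,m):
    u,v=proj(p,X)[0].round().astype(int);s=np.zeros(im.shape[:2],np.uint8);s[v-half:v+half,u-half:u+half]=m[v-half:v+half,u-half:u+half]
    cs,_=cv2.findContours(s,cv2.RETR_EXTERNAL,cv2.CHAIN_APPROX_NONE);return cv2.convexHull(max(cs,key=cv2.contourArea))[:,0]
for n,X,hf in(('block',[.409,-.2755,.01],17),('pulley',[.4195,.267,.01],22),('hex',[.661,-.0245,.01],27),('flange',[.593,.266,.01],36)):
    N=hull(X,hf,(d<30).astype(np.uint8)); print(n,'nest',rect(ray(p,N,.007)),'bbox px',N.min(0),N.max(0))
    u,v=proj(p,X)[0].round().astype(int); print('  row',v,u-hf,im[v,u-hf:u+hf,1].tolist()); print('  col',u,v-hf,im[v-hf:v+hf,u,1].tolist())
E
```

```text
block nest [ 407.6 -275.8   52.3   50.8  -81. ] bbox px [435 230] [459 254]
  row 242 430 [121, 120, 121, 119, 107, 76, 53, 49, 61, 122, 170, 188, 225, 240, 214, 147, 67, 40, 38, 39, 43, 81, 150, 172, 139, 75, 36, 36, 51, 68, 77, 78, 77, 77]
  col 447 225 [78, 77, 77, 79, 93, 95, 62, 40, 41, 45, 55, 92, 151, 171, 163, 117, 64, 40, 38, 41, 67, 127, 175, 200, 182, 115, 62, 49, 58, 93, 116, 120, 121, 121]
pulley nest [419.4 266.6  64.6  61.3  89.6] bbox px [202 226] [229 252]
  row 239 193 [122, 122, 123, 122, 121, 122, 122, 114, 89, 62, 100, 122, 125, 124, 125, 125, 124, 123, 123, 123, 121, 121, 123, 122, 123, 123, 122, 120, 95, 57, 40, 36, 38, 36, 34, 34, 41, 64, 77, 76, 78, 82, 107, 120]
  col 215 217 [123, 122, 122, 122, 123, 123, 122, 111, 73, 50, 58, 61, 59, 59, 98, 117, 121, 121, 120, 121, 123, 123, 123, 123, 123, 122, 122, 123, 123, 123, 122, 105, 76, 60, 49, 54, 84, 115, 122, 123, 123, 122, 122, 121]
hex nest [ 6.59e+02 -2.22e+01  8.66e+01  7.86e+01 -5.00e-01] bbox px [320 119] [353 155]
  row 136 310 [78, 78, 77, 78, 78, 78, 78, 77, 77, 72, 56, 39, 39, 50, 99, 132, 143, 138, 1
[... 474 characters left out ...]
  row 166 180 [46, 99, 120, 123, 122, 123, 119, 95, 111, 204, 193, 120, 90, 145, 221, 244, 247, 247, 246, 245, 244, 244, 243, 244, 241, 198, 103, 61, 60, 59, 59, 58, 59, 60, 59, 59, 57, 58, 58, 68, 138, 219, 243, 245, 244, 244, 243, 242, 242, 242, 242, 242, 242, 242, 239, 212, 158, 118, 103, 73, 41, 36, 36, 34, 33, 51, 70, 79, 101, 117, 121, 121]
  col 216 130 [127, 126, 126, 125, 125, 125, 124, 124, 123, 123, 123, 122, 121, 122, 118, 94, 73, 58, 40, 36, 75, 173, 228, 240, 243, 241, 228, 168, 90, 60, 57, 59, 58, 58, 57, 58, 57, 58, 58, 58, 77, 162, 231, 246, 248, 248, 250, 251, 251, 242, 193, 110, 62, 44, 46, 68, 105, 120, 123, 123, 123, 122, 123, 122, 122, 122, 123, 123, 123, 123, 122, 123]
```

```bash
python3 - <<'E'
from h import *
p=imaging.camera_params('top');im=np.load('fin.npy');g=im[:,:,1]
def blob(u,v,h,thr):
    s=cv2.resize(g[v-h:v+h+1,u-h:u+h+1],None,fx=8,fy=8,interpolation=cv2.INTER_CUBIC);m=(s<thr).astype(np.uint8)
    n,l,st,ce=cv2.connectedComponentsWithStats(m);k=l[4+8*h,4+8*h];return (ce[k]+.5)/8-.5+[u-h,v-h],st[k][2:]/8
for n,u,v,h,t in(('block',448,243,5,110),('flange',213,164,10,150)):
    c,s=blob(u,v,h,t);print(n,c,s,ray(p,c,.03)[0]*1000)
E
```

```text
block [448.46184143 242.94318182] [  6.125   6.5   242.   ] [ 407.57530229 -273.64446746   30.        ]
flange [212.82225828 164.14678403] [  15.      15.125 1429.875] [594.50688643 267.37208217  30.        ]
```

```bash
python3 -c "
from workcell import env
print(env.hand_in())"
```

```text
the job is handed in; nothing more can be done
None
```

The job is handed in: all four parts lie in their matching nests, each measured within about 2 mm of the nest centre. The tin and the spark plug were not touched, and it took about 29 s of robot time.

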